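Hold the tube block over the dry-block heater's well

ROBOT

A 7-joint arm with a two-finger parallel gripper is mounted at the origin on the work surface. World frame = base frame: x ahead of the robot, y to its left, z up, the work surface at z = 0. Lengths are in m, angles in rad, forces in N, time in s.
With the tool pointing down it reaches from about 0.425 to 0.875 m from the base axis. Payload 4.7 kg.
Tool frame: the origin (TCP) lies midway between the tips of the shut fingers; the grasp point (between the pads) lies 19 mm behind it; z points along the fingers, y is the line along which they close (so a half turn about z gives the same grasp; the last joint's range is limited). The gripper opens to 85 mm and grips with 20 to 120 N. Pads are 22 mm wide; open, the fingers measure 114 mm over their backs; the gripper's body (76 mm by 85 mm) begins 54 mm behind the grasp point. The pads swing forward as they close: fully open they stand 13 mm farther back than shut.
Start: joints at [-1.108, 0.321, -0.07, 1.45, 0.023, 1.371, -0.057], TCP at [0.282, 0.586, 0.231] pointing down, gripper open.
Joint ranges: [-2.86, 2.86], [-0.3, 2.09], [-1.38, 1.24], [0.06, 2.45], [-1.56, 4.7], [0.09, 2.05], [-2.69, 2.69]. Speed limits (rad/s): [2.57, 2.57, 3.14, 3.14, 3.14, 3.14, 3.14].

INTERFACE

Orientations are given as a rotation vector (axis times angle).
In Python, from cell import * gives the robot as it stands. The module is installed in compiled form; this text tells all that it offers. Calls block until the motion is done:
- move_pose(position, orientation): joint-space move of the TCP to a pose.
- move_straight(position, frame=None, v=0.15, guard=None): straight line of the TCP; frame=None keeps the orientation; v is the mean speed in m/s. With guard (N) it stops when the force on the tool has changed by that much, and returns True; else False.
- goto_joints(angles): joint-space move.
- gripper_to(opening, squeeze=None): finger opening in m; squeeze is the grip in N (None keeps the last); returns when the fingers have stopped.
- hold(seconds).
- solve_ik(position, orientation): joint angles nearest the present ones, or None.
- camera(name): name is "scene" or "top" or "wrist"; returns a dict with "pixels" (420x560x3 uint8, red, green, blue), "K" (3x3 intrinsics, pixels), "origin" and "attitude" of the camera in the world. Camera axes: x right, y up, looking along -z (the intrinsics and any distortion apply to the point x, -y, -z); pixel columns grow to the right and rows downward; lengths in m; the calibration is good to about 2 mm. The wrist camera is an equidistant fisheye: a pixel r from the principal point sees the ray r / f radians off the axis. A picture is of the moment at which its call begins. There is no depth.
A pose or a line that the arm cannot do raises PlanningError and nothing moves.
- job_done(): hands the job in; it is judged then, once.
Readings, each from a call of its own:
- read_time_s(): time.
- read_joint_pos(): joint angles.
- read_qvel(): joint speeds.
- read_joint_efforts(): joint torques, N m.
- read_eef_pos(): TCP position.
- read_ee_rot(): TCP orientation.
- read_force(): force on the tool from outside, world axes, zero at the start.
- read_torque(): the same for the moment, N m.
- read_width(): finger opening in m.
- read_gripper_force(): force on a finger pad.
Only numpy, scipy, OpenCV 4.12 (cv2) and the standard library are available. Lean on these libraries where they do the work, as an engineer would, in place of code of your own. Each camera call takes 0.05 s, during which the arm holds its last target. There are 200 camera calls.

TASK

Pull the top drawer of the small cabinet all the way out to its stop and leave it out; take the aluminium tube block from it by its lug, lift it higher than the tubes and carry it over the tube rack to the dry-block heater. Finish while still holding it: level, still, centred over the heater's well and square with it, its underside about 10 mm above the heater's top, so that I can fit the probe under it before it goes in; do not put it down or let go. The block must not touch the heater at any time, and leave the tube rack, bottle, jar and tip box where they stand.

Things in the scene. Friction and masses are not known exactly. Their poses are not given: they have to be found in the camera images.
- cabinet: small white bench cabinet, 220 deep (x) x 200 wide (y) x 190 mm high, fixed, two grey-fronted drawers one above the other; origin at the centre of its underside on the bench; its front (with the handles) faces its own -x
- cabinet_drawer0 (a joint): how far the top drawer is out, m: 0 shut, 0.1496 at its stop; slides along the cabinet's -x; light friction (about 1 N) and it stays where it is left. It starts shut or up to 20 mm out
- cabinet_drawer0_handle (a point): middle of the top drawer's handle, moving with the drawer: level steel bar 11 mm thick, 100 mm long along the cabinet's y, 152 mm above the bench and 38 mm below the cabinet's top, centreline 35 mm in front of the drawer's face; stand-offs 42 mm either side of the middle; axes as the cabinet's
- block: aluminium tube block, 0.2 to 0.35 kg, loose in the top drawer: 70 (x) x 45 (y) x 34 mm high, two rows of four holes; between them in the middle of its top a lug 44 (x) x 12 thick (y) x 28 mm high (62 mm in all). Origin: centre of its underside; same turned half round. Starts on the drawer floor, 105 mm above the bench; drawer inside 175 x 158, sides 63, front 73 mm above its floor
- heater: blue dry-block heater, fixed, 190 (x) x 150 (y) x 85 mm high, display and keys on the -x part of its top; origin at the centre of its underside on the bench
- heater_well (a point): centre of the mouth of the heater's rectangular well, in the plane of the heater's top, 85 mm above the bench and 30 mm towards the heater's +x from its middle; the well is 74 mm along x, 49 mm along y, 35 mm deep, with a steel trim round it; axes as the heater's. The block's long side goes along the well's long side, either way round
- rack: white tube rack full of capped tubes, loose, 200 long (x) x 60 wide (y) mm, tops of the caps 132 mm above the bench; between the cabinet and the heater; origin at the centre of its underside
- bottle: brown bottle, loose, 66 mm across, 150 mm high; origin at the centre of its underside
- jar: jar with black lid, loose, 72 mm across, 85 mm high; origin at the centre of its underside
- tipbox: grey box of pipette tips with clear lid, loose, 82 (x) x 112 (y) x 62 mm high; origin at the centre of its underside

How it is judged:
By the outcome, as a careful person would: the job done as asked, in the order asked, and still so for the second after the job is handed in, while the arm keeps its last pose, push and grip.
It also fails if it takes over 58 s, if anything falls off the work surface, if the arm or the gripper's body presses on something with over 40 N, if the wrist force passes 120 N, or if a joint passes its speed limit or range.

## Working session

There is one attempt and no reset: what is moved stays moved. The work goes in short steps, each a Python script; the robot and the scene stay as the last script left them, time stands still between calls to the robot, and variables do not carry over. Pictures are saved under pics/ and viewed, at most 10 in all, crops included, and the job is handed in when it is done.

```bash
mkdir -p pics
python3 - <<'E'
from cell import *
import cv2,pickle
d={}
for n in ("scene","top","wrist"):
    c=camera(n); d[n]=c; cv2.imwrite(f"pics/{n}0.png",cv2.cvtColor(c["pixels"],cv2.COLOR_RGB2BGR))
    print(n,c["K"],c["origin"],c["attitude"],[k for k in c])
pickle.dump(d,open("cams.pkl","wb"))
print(read_time_s(),read_ee_rot(),read_eef_pos())
E
```

```text
scene [[394.43658683   0.         275.07816299]
 [  0.         394.43658683 213.46606788]
 [  0.           0.           1.        ]] [0.93333926 0.36073046 0.68942103] [0.30929333 0.81648488 2.2983249 ] ['pixels', 'K', 'origin', 'attitude']
top [[396.1038726    0.         278.34267803]
 [  0.         396.1038726  211.17987318]
 [  0.           0.           1.        ]] [ 0.56866101 -0.00327564  0.83049912] [ 0.0720755  -0.09040611 -1.57686442] ['pixels', 'K', 'origin', 'attitude']
wrist [[325.1922621    0.         277.76066957]
 [  0.         325.1922621  215.68865392]
 [  0.           0.           1.        ]] [0.22235326 0.61255641 0.37257266] [-0.23571869 -0.14675101  1.11477491] ['pixels', 'K', 'origin', 'attitude']
0.15 [-6.99027719e-01 -3.06255911e+00  2.31780310e-03] [0.2819016  0.58523132 0.23047896]
```

View pics/top0.png

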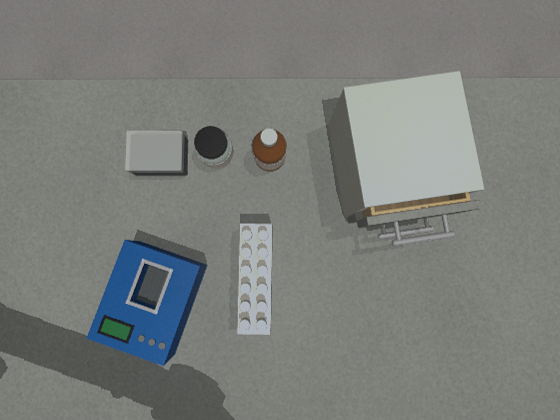

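View pics/scene0.png

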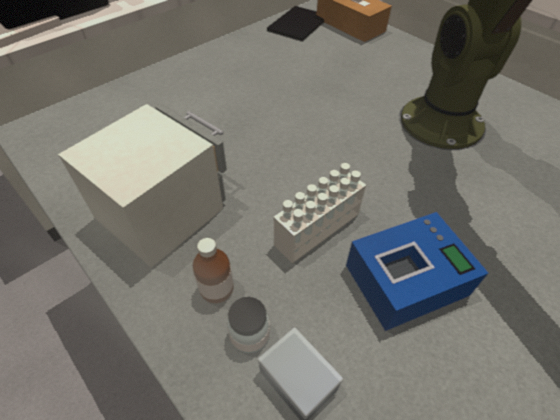

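Top view: cabinet top corners ≈(345,91), (460,73), (480,189), (362,207). The upper handle runs ≈(395,243)–(455,236), and the drawer is slightly out. The heater trim's outer corners are ≈(138,260), (173,268), (160,312), (127,302), and the rack runs from (255,222) to (255,335). I'll fit these and overlay the result to check.

```bash
cat > geo.py <<'E'
import numpy as np, cv2
from scipy.spatial.transform import Rotation as R
from scipy.optimize import least_squares
def project(c,P):
    P=np.atleast_2d(P); q=R.from_rotvec(c["attitude"]).inv().apply(P-c["origin"]); q=q*[1,-1,-1]
    return (q[:,:2]/q[:,2:])*[c["K"][0,0],c["K"][1,1]]+c["K"][:2,2]
def proj_fish(c,P):
    P=np.atleast_2d(P); q=R.from_rotvec(c["attitude"]).inv().apply(P-c["origin"])*[1,-1,-1]
    rho=np.hypot(q[:,0],q[:,1]); th=np.arctan2(rho,q[:,2])
    return q[:,:2]/rho[:,None]*th[:,None]*c["K"][0,0]+c["K"][:2,2]
def back(c,uv,z):
    uv=np.atleast_2d(uv).astype(float); d=np.c_[(uv-c["K"][:2,2])/c["K"][0,0],np.ones(len(uv))]*[1,-1,-1]
    d=R.from_rotvec(c["attitude"]).apply(d); return c["origin"]+d*((z-c["origin"][2])/d[:,2])[:,None]
def place(p,L):   # p=(x,y,yaw)
    L=np.atleast_2d(L); c,s=np.cos(p[2]),np.sin(p[2])
    return np.c_[p[0]+c*L[:,0]-s*L[:,1],p[1]+s*L[:,0]+c*L[:,1],L[:,2]]
def rect(lx,ly,z,cx=0): return np.array([[cx+a*lx/2,b*ly/2,z] for a,b in((1,1),(1,-1),(-1,-1),(-1,1))])
def sub(c,uv,w=4):
    g=cv2.cvtColor(c["pixels"],cv2.COLOR_RGB2GRAY)
    return cv2.cornerSubPix(g,np.float32(uv).reshape(-1,1,2),(w,w),(-1,-1),(3,40,.01)).reshape(-1,2)
E
python3 - <<'E'
from geo import *
import pickle
d=pickle.load(open("cams.pkl","rb")); t=d["top"]; s=d["scene"]
def fit(L,uv,p0):
    r=least_squares(lambda p:(project(t,place(p,L))-uv).ravel(),p0); print(r.x,np.degrees(r.x[2]),"res",np.abs(r.fun).max()); return r.x
cab=rect(.22,.20,.19); uv=sub(t,[(345,91),(460,73),(480,189),(362,207)]); print(uv)
pc=fit(cab,uv,[.75,-.3,.1])
# heater: top corners
h=rect(.19,.15,.085); uv=sub(t,[(127,241),(206,264),(165,362),(89,339)]); print(uv)
ph=fit(h,uv,[.5,.3,-.3])
# well dark/trim: white trim contour in heater
px=t["pixels"]; hsv=cv2.cvtColor(px,cv2.COLOR_RGB2HSV)
m=((hsv[...,1]<60)&(hsv[...,2]>170)).astype(np.uint8); m[:250]=m[:250]*0+m[:250]; mm=np.zeros_like(m); mm[252:320,118:182]=m[252:320,118:182]
cs,_=cv2.findContours(mm,cv2.RETR_EXTERNAL,cv2.CHAIN_APPROX_NONE); q=max(cs,key=cv2.contourArea)
b=back(t,cv2.boxPoints(cv2.minAreaRect(q)),.085); print("trim",b.mean(0),np.linalg.norm(np.diff(b,axis=0),axis=1),"fit well",place(ph,[[.03,0,.085]]))
bars=back(t,[(393.5,243),(454.5,235.5)],.152); print("bar",bars,np.linalg.norm(bars[0]-bars[1]))
c,sn=np.cos(pc[2]),np.sin(pc[2]); hm=bars.mean(0)[:2]-pc[:2]; print("handle in cab",hm@[c,sn],hm@[-sn,c])
rk=back(t,[(240,224),(272,224),(270,334),(238,334)],.1); print("rack",rk)
out=[]
for cam in(t,s):
    im=cv2.cvtColor(cam["pixels"],cv2.COLOR_RGB2BGR); im=cv2.resize(im,None,fx=1.4,fy=1.4,interpolation=cv2.INTER_CUBIC)
    for p,L in((pc,cab),(pc,rect(.22,.2,0)),(ph,h),(ph,rect(.074,.049,.085,.03))):
        cv2.polylines(im,[np.int32(project(cam,place(p,L))*1.4*8)],True,(0,0,255),1,cv2.LINE_AA,3)
    out.append(im[60:550,90:720] if cam is t else im[100:500,50:720])
cv2.imwrite("pics/ov_t.png",out[0]); cv2.imwrite("pics/ov_s.png",out[1])
E
```

```text
[[343.34512  87.37996]
 [459.30084  70.53531]
 [483.6622  188.88254]
 [364.8125  207.4188 ]]
[ 0.75709585 -0.23584824  0.14369178] 8.23293279669456 res 4.464887147697823
[[124.35064 239.24637]
 [206.92259 264.93903]
 [165.      362.     ]
 [ 86.64248 335.421  ]]
[ 0.48367019  0.23314228 -0.35012189] -20.060506658529807 res 4.602997385044148
trim [0.53748771 0.18898311 0.085     ] [0.00386127 0.00397309 0.00385995] fit well [[0.51185011 0.22285191 0.085     ]]
bar [[ 0.58279411 -0.20837264  0.152     ]
 [ 0.59481621 -0.31412731  0.152     ]] 0.10643580944096188
handle in cab -0.17019377172504305 -0.0010410845069873005
rack [[ 6.21096373e-01  5.88673215e-02  1.00000000e-01]
 [ 6.20659166e-01 -1.96454251e-04  1.00000000e-01]
 [ 4.22732059e-01  4.69164984e-03  1.00000000e-01]
 [ 4.23331992e-01  6.21008628e-02  1.00000000e-01]]
```

View pics/ov_t.png

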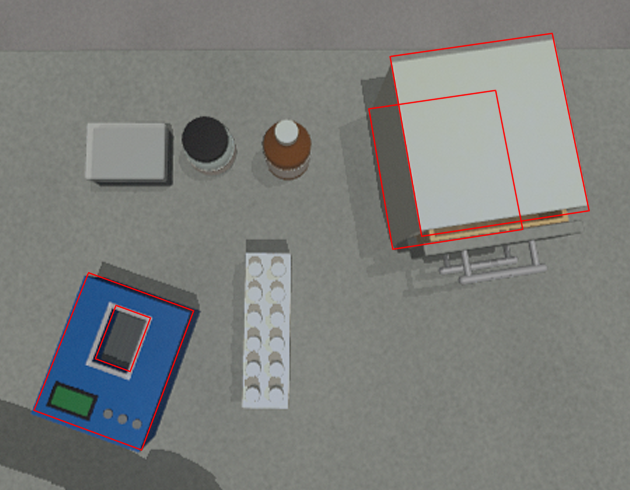

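View pics/ov_s.png

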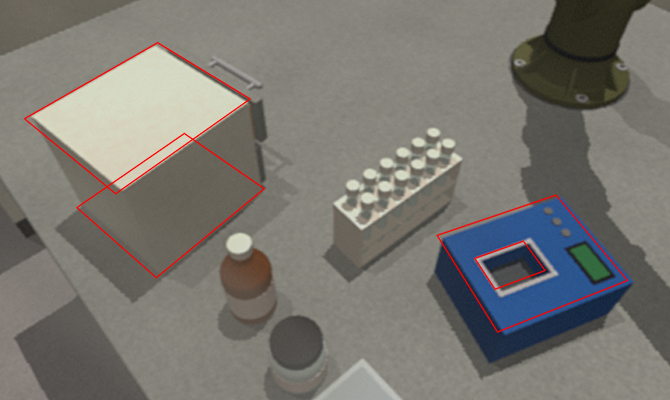

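The cabinet and heater outlines are off by 3–5 px because the corner snapping wandered. I'll use segmentation with rectangles fitted in the world plane, in both cameras.

Run:
```python
from geo import *
import pickle
d=pickle.load(open("cams.pkl","rb"))
def rectw(c,m,z,seed=None):
    m=m.astype(np.uint8); n,l,st,ce=cv2.connectedComponentsWithStats(m)
    i=1+np.argmax(st[1:,4]); q=max(cv2.findContours((l==i).astype(np.uint8),cv2.RETR_EXTERNAL,cv2.CHAIN_APPROX_NONE)[0],key=len)[:,0]
    w=back(c,q,z)[:,:2]; r=cv2.minAreaRect(np.float32(w*1000)); return np.round(r[0],1),np.round(r[1],1),round(r[2],2),st[i,4]
def box(m,r0,r1,c0,c1): o=np.zeros_like(m); o[r0:r1,c0:c1]=m[r0:r1,c0:c1]; return o
for n,cabb,heb,trb in(("top",(60,215,335,490),(225,380,80,220),(252,320,118,182)),("scene",(100,215,55,225),(200,330,340,490),(236,290,370,440))):
    c=d[n]; px=c["pixels"]; hsv=cv2.cvtColor(px,cv2.COLOR_RGB2HSV); H,S,V=[hsv[...,i].astype(int) for i in range(3)]
    cy=px[(cabb[0]+cabb[1])//2-15:(cabb[0]+cabb[1])//2,(cabb[2]+cabb[3])//2-5:(cabb[2]+cabb[3])//2+5].reshape(-1,3).mean(0)
    m=box(np.abs(px.astype(int)-cy).max(-1)<28,*cabb); print(n,"cab",cy,rectw(c,m,.19))
    blue=box((H>100)&(H<125)&(S>130),*heb); v=np.median(V[blue]); top=blue&(np.abs(V-np.percentile(V[blue],65))<30)
    top=cv2.morphologyEx(top.astype(np.uint8),cv2.MORPH_OPEN,np.ones((3,3)))
    print(" heater",v,rectw(c,top,.085))
    for th in(110,130,150): print(" trim",th,rectw(c,box((S<90)&(V>th),*trb),.085))
```

```text
top cab [176.   182.94 177.24] (array([ 757.1, -236.2]), array([205.2, 200.1]), 8.14, np.int32(14384))
 heater 140.0 (array([480.2, 237.6]), array([150. , 189.4]), 70.37, np.int32(6121))
 trim 110 (array([508.8, 228. ]), array([61.8, 87. ]), 70.31, np.int32(544))
 trim 130 (array([508.7, 227.9]), array([61.7, 87. ]), 70.41, np.int32(491))
 trim 150 (array([508.5, 227.9]), array([61.5, 86.4]), 70.22, np.int32(376))
scene cab [213.46       213.78666667 191.81333333] (array([ 756.1, -234.3]), array([203.4, 199.5]), 8.0, np.int32(7784))
 heater 140.0 (array([480.7, 240.1]), array([149.3, 189.6]), 70.3, np.int32(5109))
 trim 110 (array([508.3, 229.6]), array([62.9, 88.4]), 70.3, np.int32(557))
 trim 130 (array([508.3, 229.6]), array([62.9, 88.4]), 70.3, np.int32(509))
 trim 150 (array([507.7, 229.7]), array([61.6, 86.8]), 70.92, np.int32(375))
```

Both cameras agree. Heater centre is (0.4804, 0.2388), yaw −19.65°, and the well at (0.5085, 0.2288) matches the trim. Cabinet yaw is 8.07° and the handle is at (0.589, −0.261), about 18 mm out. Next: the handle.

```bash
cat >> geo.py <<'E'
def down(yaw_y):  # tool z down, tool y along angle yaw_y; 
    y=np.array([np.cos(yaw_y),np.sin(yaw_y),0]); z=np.array([0,0,-1.]); return R.from_matrix(np.c_[np.cross(y,z),y,z]).as_rotvec()
def best(ik,q,yaw):
    o=[(np.abs(np.array(s)-q).max(),a,s) for a in(yaw,yaw+np.pi) for s in[ik[0](ik[1],down(a))] if s is not None]; return min(o,key=lambda t:t[0])
CAB=np.radians(8.07); WELL=np.array([.5085,.2288]); HYAW=np.radians(-19.65)
E
python3 - <<'E'
from cell import *; from geo import *
h=np.array([.5888,-.2612]); ex=np.array([np.cos(CAB),np.sin(CAB)])
for z in(.30,.133):
    b=best((solve_ik,[*h,z]),np.array(read_joint_pos()),CAB); print(b)
b=best((solve_ik,[*h,.30]),np.array(read_joint_pos()),CAB); o=down(b[1])
gripper_to(.03,40)
move_pose([*h,.27],o); print(read_time_s(),read_eef_pos(),read_width())
hit=move_straight([*h,.133],v=.1,guard=8); print("hit",hit,read_eef_pos(),read_force())
if not hit:
    gripper_to(0.0,40); print(read_width(),read_gripper_force(),read_force())
    if .006<read_width()<.016:
        f=np.array(read_eef_pos()); e=f.copy(); e[:2]-=ex*.155
        print("stop",move_straight(e,v=.08,guard=12)); p=np.array(read_eef_pos()); print(p,np.linalg.norm(p-f),read_force(),read_width())
import pickle
c=camera("top"); cv2.imwrite("pics/top1.png",cv2.cvtColor(c["pixels"],cv2.COLOR_RGB2BGR)); print(read_time_s())
E
```

```text
(np.float64(1.2641055138238853), np.float64(0.1408480706359424), array([ 0.1562495 ,  0.28872843,  0.28281074,  1.36897862, -0.07976989,
        1.49500394,  0.57483366]))
(np.float64(1.0182960762772646), np.float64(0.1408480706359424), array([-0.33099676,  0.51684165,  0.94820506,  1.61525551, -0.43862778,
        1.23819103,  0.84243129]))
3.8833 [ 0.58936211 -0.25994118  0.26991381] 0.02991224010583482
hit True [ 0.58909946 -0.26086963  0.13408044] [0.87631565 0.89266112 3.85338461]
5.25
```

View pics/top1.png

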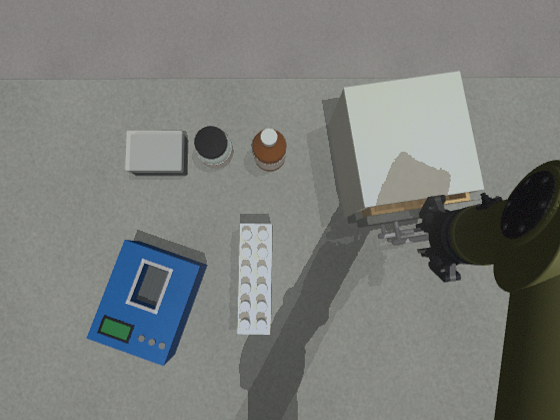

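The gripper is at the handle, with fingers either side at ≈(430,238). The guard tripped only 1 mm short of the target, so it was probably deceleration. I'll close and pull.

Run:
```python
from cell import *; from geo import *; import pickle
ex=np.array([np.cos(CAB),np.sin(CAB)])
gripper_to(0.0,40); print(read_width(),read_gripper_force(),read_force())
if .006<read_width()<.016:
    f=np.array(read_eef_pos()); e=f.copy(); e[:2]-=ex*.155
    print("stop",move_straight(e,v=.08,guard=14)); p=np.array(read_eef_pos()); print(p,(p-f)[:2]@-ex,read_force(),read_width())
print(read_time_s())
```

```text
0.009368391221185138 39.01437699794769 [ 0.0620513  -0.06782114  4.33468293]
stop True
[ 0.45826218 -0.27918772  0.13277227] 0.13123368233682844 [ 1.89473933 -0.79569572 -0.52576278] 0.009311760609320251
7.0333
```

Run:
```python
from cell import *; from geo import *; import pickle
ex=np.array([np.cos(CAB),np.sin(CAB)])
f=np.array(read_eef_pos()); e=f.copy(); e[:2]-=ex*.012
print("stop",move_straight(e,v=.03,guard=14)); p=np.array(read_eef_pos()); print((p-f)[:2]@-ex,read_force(),read_width())
q=p.copy(); q[:2]+=ex*.001; move_straight(q,v=.05)
gripper_to(.03,40); q=np.array(read_eef_pos()); q[2]=.29; move_straight(q,v=.25)
d={}
for n in("wrist","top"):
    c=d[n]=camera(n); cv2.imwrite(f"pics/{n}2.png",cv2.cvtColor(c["pixels"],cv2.COLOR_RGB2BGR))
pickle.dump(d,open("cams2.pkl","wb")); print(read_eef_pos(),read_time_s(),d["wrist"]["origin"])
```

```text
stop True
-0.00012587424591680316 [ 1.21885236 -0.68306776  0.41833467] 0.009621057097852005
[ 0.45829411 -0.27813707  0.2876196 ] 8.7667 [ 0.44777333 -0.21462785  0.43065058]
```

View pics/wrist2.png

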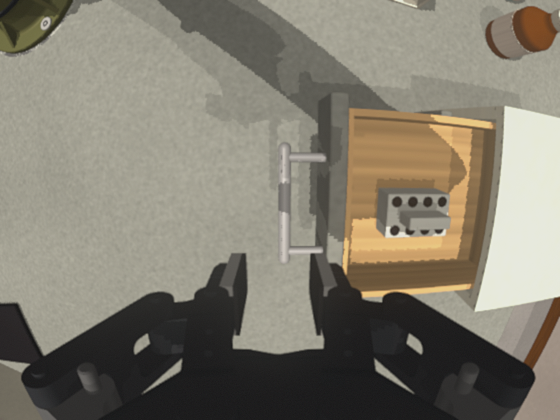

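View pics/top2.png

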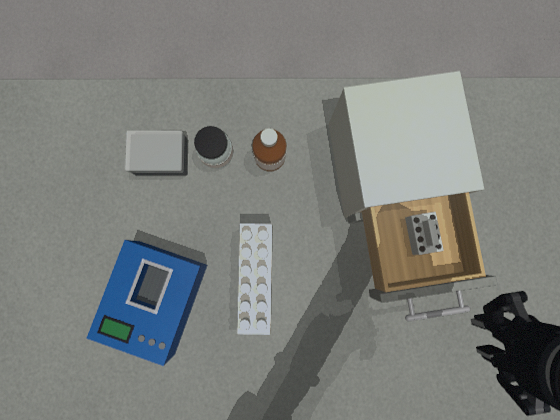

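The drawer is at its stop. The block is in it at wrist ≈(415,212), with its lug top at ≈(399–450, 212–228), and at top ≈(425,233). I'll zoom in to fit its pose.

Run:
```python
from geo import *; import pickle
d=pickle.load(open("cams2.pkl","rb"))
o=[]
for n,(x0,y0) in(("wrist",(370,175)),("top",(390,200))):
    im=cv2.cvtColor(d[n]["pixels"],cv2.COLOR_RGB2BGR)[y0:y0+75,x0:x0+95]; im=cv2.resize(im,None,fx=7.9,fy=7.9,interpolation=cv2.INTER_CUBIC)[:,:750]
    im=cv2.resize(im,None,fx=.506,fy=.506) if 0 else im
    for k in range(0,95,10):
        x=int((k+.5)*7.9); cv2.line(im,(x,0),(x,6),(0,0,255),1); cv2.putText(im,str(x0+k),(x,16),0,.35,(0,0,255))
        cv2.line(im,(0,x),(6,x),(0,0,255),1); cv2.putText(im,str(y0+k),(8,x+4),0,.35,(0,0,255))
    o.append(im)
a=np.hstack([i[:,:] for i in o]); print(a.shape)
a=np.hstack([cv2.resize(i[:,80:480] if k else i[:,30:680],None,fx=.66,fy=.9) if 0 else i for k,i in enumerate(o)])
cv2.imwrite("pics/z.png",np.vstack([o[0][60:560],]))
cv2.imwrite("pics/z.png",np.hstack([cv2.resize(o[0][:560,:680],(450,371)),cv2.resize(o[1][:560,:500],(331,371))]))
```

```text
(592, 1500, 3)
```

View pics/z.png

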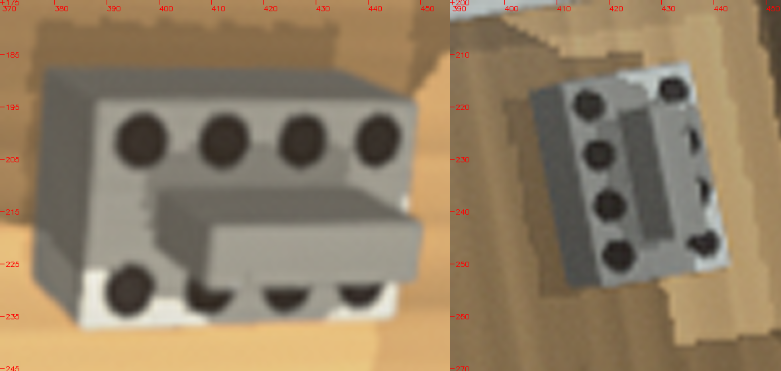

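Zoom: block top corners in the wrist view ≈(388,193.6), (449,193.6), (445,235.3), (385.2,237.2); lug top ≈(410,218)–(450,229). The top view shows the same block tilted slightly.

Run:
```python
from geo import *; import pickle
d=pickle.load(open("cams2.pkl","rb")); w,t=d["wrist"],d["top"]
B=rect(.07,.045,.139); L=rect(.044,.012,.167)  # order ++ +- -- -+
wb=[(449,193.6),(445,235.3),(385.2,237.2),(388,193.6)]; wl=[(450.2,217.3),(449,227.8),(408.9,230.1),(410.2,217.9)]
tb=[(410.9,215.2),(435.2,211.5),(442.7,250.4),(418.8,254.4)]; tl=[(428.1,220.1),(434.9,218.6),(439,244.4),(432,245.8)]
def res(p,sel): 
    r=[]
    if 'w' in sel: r+=[proj_fish(w,place(p,B))-wb,proj_fish(w,place(p,L))-wl]
    if 't' in sel: r+=[project(t,place(p,B))-tb,project(t,place(p,L))-tl]
    return np.concatenate(r).ravel()
for s in("w","t","wt"):
    r=least_squares(res,[.57,-.27,.1],args=(s,)); print(s,r.x,np.degrees(r.x[2]),np.abs(r.fun).max(),np.sqrt((r.fun**2).mean()))
# drawer handle check in top
print(back(t,[(407,317),(468,309)],.152))
```

```text
w [ 0.5999401  -0.27249486  0.15838045] 9.074531607831394 0.9538971498317323 0.6014556783197222
t [ 0.60027227 -0.27187981  0.14063137] 8.057584238910374 0.7121482685884644 0.40793044775826753
wt [ 0.60003585 -0.27235161  0.15386007] 8.815532518936848 1.1458413620164833 0.5636732890005278
[[ 0.45856041 -0.2263987   0.152     ]
 [ 0.47073433 -0.33029758  0.152     ]]
```

Run:
```python
from cell import *; from geo import *
b=np.array([.6001,-.2722]); yaw=np.radians(98.4); q0=np.array(read_joint_pos())
for a in(yaw,yaw-np.pi):
    s=solve_ik([*b,.255],down(a)); s2=solve_ik([*WELL,.132],down(a-np.radians(98.4)+np.pi/2+HYAW))
    print(np.degrees(a),None if s is None else np.round(s,2),None if s2 is None else np.round(s2,2))
B=best((solve_ik,[*b,.255]),q0,yaw-np.pi); o=down(B[1]); print(np.degrees(B[1]))
gripper_to(.045,40)
move_pose([*b,.255],o)
print("hit",move_straight([*b,.1425],v=.07,guard=8),read_eef_pos(),read_force(),read_time_s())
```

```text
98.4 [ 0.27  0.33  0.15  1.4  -0.05  1.42  2.14] [-0.22  0.21 -0.28  1.8   0.06  1.14  0.71]
-81.6 [ 0.14  0.34  0.32  1.4  -0.1   1.42 -0.97] [-0.22  0.21 -0.28  1.8   0.06  1.14 -2.44]
98.4
hit False [ 0.60038641 -0.27233482  0.14303524] [ 0.08799668 -0.38281783  0.5195934 ] 12.1583
```

Run:
```python
from cell import *; from geo import *
f0=np.array(read_force())
gripper_to(0,80); g=np.array(read_eef_pos()); print(read_width(),read_gripper_force(),g,R.from_rotvec(read_ee_rot()).as_matrix()[:,2])
if .009<read_width()<.015:
    move_straight([g[0],g[1],g[2]+.12],v=.1); hold(.2)
    print(read_eef_pos(),np.array(read_force())-f0,read_width())
    o=down(np.radians(90)+HYAW)
    p=np.array([*WELL,.262])
    try: move_straight(p,frame=o,v=.15)
    except Exception as e: print(e)
    hold(.3); print(read_eef_pos(),read_torque(),read_width(),read_time_s())
    np.save("g.npy",g)
    import pickle; d={}
    for n in("top","scene","wrist"): d[n]=camera(n)
    pickle.dump(d,open("cams3.pkl","wb"))
    a,b=[cv2.cvtColor(d[n]["pixels"],cv2.COLOR_RGB2BGR) for n in("scene","wrist")]
    cv2.imwrite("pics/c3.png",cv2.resize(np.hstack([a[80:380,180:],b[:300,100:460]]),(800,324)))
```

```text
0.01020628171565257 78.26700568199158 [ 0.60020911 -0.2721839   0.1428233 ] [ 3.57823560e-04 -6.98116951e-05 -9.99999934e-01]
[ 0.59999322 -0.2720597   0.26217643] [-0.35694041  0.38078208 -3.559992  ] 0.010256115405068114
[0.5085167  0.22875537 0.26200692] [ 0.02972446 -0.02540716 -0.0257965 ] 0.01052204309533419 17.95
```

View pics/c3.png

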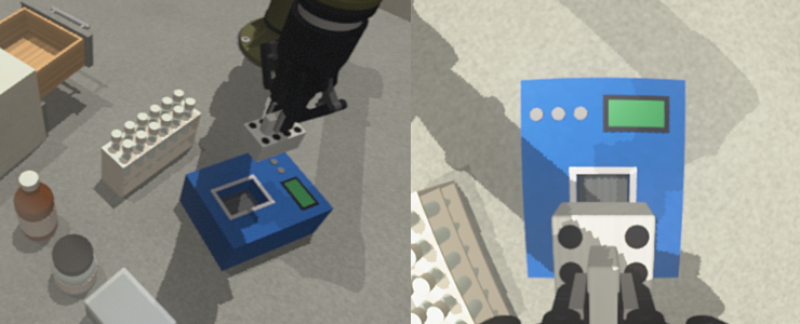

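The block is held squarely (3.6 N ≈ 0.36 kg), with the rack untouched and the drawer still out. The scene view shows the block over the heater at ≈(275,130), and the wrist view shows the well ahead of the block face. I'll descend and check with an overlay of the intended pose.

Run:
```python
from cell import *; from geo import *; import pickle
g=np.load("g.npy"); z=.095+g[2]-.105
print(move_straight([*WELL,z],v=.06,guard=10)); hold(.4)
p=np.array(read_eef_pos()); print(p,z,read_width(),read_time_s(),R.from_rotvec(read_ee_rot()).as_matrix()[:,1:])
d={n:camera(n) for n in("top","scene","wrist")}; pickle.dump(d,open("cams4.pkl","wb"))
out=[]
for n,f,(x0,y0,x1,y1) in(("scene",project,(340,190,490,330)),("wrist",proj_fish,(190,60,390,247))):
    c=d[n]; im=cv2.cvtColor(c["pixels"],cv2.COLOR_RGB2BGR); k=400/(x1-x0); im=cv2.resize(im[y0:y1,x0:x1],None,fx=k,fy=k,interpolation=cv2.INTER_CUBIC)
    P=(*WELL,HYAW); H=(.4804,.2388,HYAW)
    for q,L,col in((P,rect(.07,.045,.095),(0,0,255)),(P,rect(.07,.045,.129),(0,0,255)),(P,rect(.044,.012,.157),(0,0,255)),(H,rect(.19,.15,.085),(0,255,255)),(P,rect(.087,.062,.085),(0,255,0))):
        cv2.polylines(im,[np.int32(((f(c,place(q,L))-[x0,y0]+.5)*k-.5)*8)],True,col,1,cv2.LINE_AA,3)
    out.append(im[:373])
cv2.imwrite("pics/c4.png",np.hstack(out))
```

```text
False
[0.50851291 0.22881389 0.13283356] 0.13282329735235388 0.010420808040783155 20.8 [[ 3.36307127e-01  1.90618224e-05]
 [ 9.41752363e-01  4.89764352e-05]
 [ 5.25343004e-05 -9.99999999e-01]]
```

View pics/c4.png

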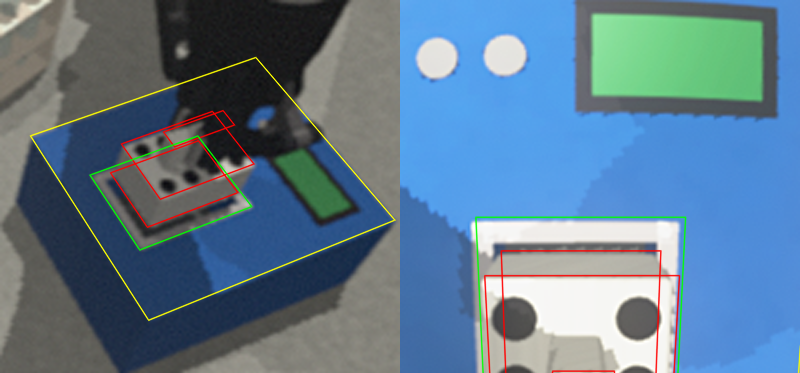

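The overlay agrees. In the wrist view, block and trim share the same ≈4 px (at zoom) calibration shift, so their relative error is under 1 mm. The edges are parallel and the block is level, with the gap at 10 mm. Handing in.

Run:
```python
from cell import *
import numpy as np
print(np.abs(read_qvel()).max(),read_gripper_force(),read_time_s()); print(job_done())
```

```text
0.0019469532128995205 77.97353625297546 20.95
the job is handed in; nothing more can be done
None
```

The job is handed in at about 21 s. The top drawer is out at its stop and the block is held by its lug, level and still, about 10 mm above the heater and centred on the well to within about 1 mm. The block did not touch the heater, and no contact with the rack, bottle, jar or tip box was seen.

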